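Snap a two-part rattle shut with the hinged squeezer

TASK

The toddler's little wooden rattle is still open: pick it up gently by its two flat sides (not by the ends that push together), stand it upright between the jaw pads of the hinged squeezer with its ends facing the pads, and let go. Then squeeze the squeezer's two handles together slowly until the resistance peaks and gives way and the rattle clicks shut, and stop squeezing right there, because pressing on cracks the shut shell. Let the handles spring open and leave the shut rattle standing between the jaws, not touching it again and not disturbing the other things on the nightstand.

Things in the scene. Friction and masses are not known exactly. Their poses are not given: they have to be found in the camera images.
- press: Steel hinged squeezer (like a flat nutcracker) lying loose, 24 mm tall, 0.55 kg. Origin on the hinge axis at table height, z up; hinge and cross bars (x over -11 mm) are 14 mm tall. Two arms run to its -x side up to x = -138 mm: one on +y (part of this body), one on -y (hinged). From x = -10 to -80 mm their inner faces stand at y = +29 and -29 mm when open.
- press_arm (a joint): Closing angle of the squeezer's hinged -y arm (rad): 0 = sprung fully open, 0.36 = end stop. A light spring opens it when let go; closing it empty takes 1 to 7 N at the handles, spring and friction together.
- jaws (a point): On the table between the open jaws (press frame x = -48, y = -3.5 mm), axes as press; the rattle's centre goes here. Round pads 20 mm across, centred 14 mm up: the -y one reaches in to y = -22 mm when open, the +y one is a screw pad that holds its unmeasured setting, anywhere from y = +22 to +15 mm, so the open jaws are 37 to 44 mm apart.
- handle (a point): Where to squeeze the +y handle: mid-thickness, 122 mm from the hinge along -x, 12 mm above the table. The handles are bars 10 mm thick, 24 mm tall, straight from x = -100 to -138 mm. Open, they measure 68 mm over their outer faces; about 25 to 43 mm once the rattle is pressed shut, depending on the screw pad and on where the rattle stands.
- handle_b (a point): The same point on the -y handle; it moves with the hinged arm. Open, it lies 58 mm from handle. After the rattle gives, the handles may follow about 1 to 3 mm closer to make sure that it has gone past its centre; some 4 to 5 mm on, they press on the shut shell.
- rattle: Wooden two-part rattle standing upright, 80 g: 28 mm wide along its x (flat sides, to grip), 36 mm tall, 32 mm long along its y over the round end buttons (18 mm across, 14 mm above the table), with a 6 mm open gap round the middle showing a white neck. Origin: centre of the underside while open. Turning it half round about the vertical makes no difference.
- rattle_mid (a point): Point 18 mm above rattle's origin.
- rattle_cap (a joint): How far the rattle's +y half is pushed along -y (m): 0 open, 0.0048 shut for good. Squeezing takes a grip force at the handles that rises to a peak of about 15 to 25 N over the first 2 mm, then gives and drops to a few N as the rattle pulls itself shut. The shut shell bears little: over 12 N from a jaw (about 13 N at the handles), as when squeezing on after it gave, cracks it.
- piggy: Pale pink ceramic piggy bank, about 100 mm across and 105 mm tall; a bystander. Origin under its centre.
- cup: Stainless baby cup, 68 mm across and 70 mm tall; a bystander. Origin under its centre.
- mallet: Wooden xylophone mallet lying down, 180 mm long along its x, 26 mm tall; a bystander. Origin at the middle of its length, on the table.
There are look-alikes about, which are no part of the job. Of the things that look like the rattle, the smallest one is meant. Of the things that look like the press, the largest one is meant.

How it is judged:
By the outcome, as a careful person would: the job done as asked, in the order asked, and still so for the second after the job is handed in, with the robot touching nothing.
It also fails if it takes over 58 s, if anything falls off the work surface, if the arm or the gripper's body presses on something with over 40 N, if the wrist force passes 120 N, or if a joint passes its speed limit or range.

ROBOT

A 6-joint arm with a two-finger parallel gripper is mounted at the origin on the work surface. World frame = base frame: x ahead of the robot, y to its left, z up, the work surface at z = 0. Lengths are in m, angles in degrees, forces in N, time in s.
With the tool pointing down it reaches from about 0.25 to 0.725 m from the base axis. Payload 9.7 kg.
Tool frame: the origin (TCP) lies midway between the tips of the shut fingers; the grasp point (between the pads) lies 19 mm behind it; z points along the fingers, y is the direction in which the jaws open and shut (so a half turn about z gives the same grasp; the last joint's range is limited). The gripper opens to 85 mm and grips with 20 to 120 N. Pads are 22 mm wide; open, the fingers measure 114 mm over their backs; the gripper's body (76 mm by 85 mm) begins 54 mm behind the grasp point. The pads swing forward as they close: fully open they stand 13 mm farther back than shut.
Start: joints at [0, 4.979, 10.078, 95.1, 0, 90], TCP at [0.55, -0, 0.231] pointing down, gripper open.
Joint ranges: [-179.16, 179.16], [-48.56, 103.87], [-65.8, 70.77], [-126.05, 130.52], [-82.76, 87.17], [-180, 180]. Speed limits (degrees/s): [127.2, 127.2, 147.25, 180, 180, 180].

INTERFACE

Orientations are given as [roll, pitch, yaw] about the fixed x, y, z axes, in that order (R = Rz(yaw) Ry(pitch) Rx(roll)).
In Python, from workcell import get_obs, camera, get_calibration, job_done gives the robot as it stands.
- The arm moves only by the tool play_rows, never from a script. Its argument "commands" is text: rows parted by semicolons, each of 5 numbers parted by spaces: the opening, from 0 (shut) to 1 (fully open), then the shift along the world's x, y, z in mm, then the turn about the world's z in degrees. A call has 1 to 10 rows; each row is the pose to reach, as a shift and turn from the pose commanded when the call began; what a row does not reach only later rows make up. A row lasts 1/12 s, in which the tool goes at most 41.7 mm and 7.16 degrees, less where a joint would pass 70% of its speed; a pose out of reach is approached as far as the arm can. A call with a gripper value outside its range is refused whole. The fingers move at their own pace and stop on an object; "force" is the grip in N (left out, the last holds). Time passes only in rows, so rows that repeat a pose let the fingers close. It gives the time, the measured TCP pose, the force and the opening at its end, in the units of the state.
- get_obs(): the state, without advancing time (a new reading comes with each control period).
- camera(name): name is "scene" or "side" or "wrist"; returns the picture (384x512x3 uint8, red, green, blue); there is no depth.
- get_calibration(name): a dict with "fx", "fy", "cx", "cy" (pixels), "eye" and "attitude" of the camera in the world; the wrist camera has in their place "mount" (4x4, takes a point from camera to tool coordinates, whose origin is the TCP and whose axes are the flange's). Camera axes: x right, y down, z forward; pixel columns grow to the right and rows downward; lengths in m; the calibration is good to about 2 mm. The wrist camera is an equidistant fisheye: a pixel r from the principal point sees the ray r / f radians off the axis. A picture is of the moment at which its call begins: read the wrist's pose just before it. get_calibration takes no time and is no camera call.
- job_done(): hands the job in, once; it reports no verdict.
The state is a dict: "time": time; "q": joint angles; "qd": joint speeds; "joint_efforts": joint torques, N m; "ee_pos": TCP position; "tcp_rot": TCP orientation; "wrist_force": force on the tool from outside, world axes, zero at the start; "torque": the same for the moment, N m; "opening": finger opening in m.
Only numpy, scipy, OpenCV 4.12 (cv2) and the standard library are available. Lean on these libraries where they do the work, as an engineer would, in place of code of your own. Each camera call takes 0.05 s, during which the arm holds its last target.

## Working session

There is one attempt and no reset: what is moved stays moved. The work goes in short steps, Python scripts to look and compute and a tool call to move; the robot and the scene stay as the last step left them, time stands still between calls to the robot, and variables do not carry over. Pictures are saved under pics/ and viewed, and the job is handed in when it is done.

Besides the shell and the picture viewer there is one more tool, called after "Emit:" by a JSON object that holds its "fn" and its "kwargs". play_rows: Moves the arm, as the interface text tells. Its arguments: {"type":"object","properties":{"commands":{"type":"string"},"force":{"type":"number"}},"required":["commands"]}

```bash
ls; mkdir -p pics; python3 - <<'E'
from workcell import get_obs,camera,get_calibration
import cv2,numpy as np
o=get_obs();print(o)
for n in("scene","side","wrist"):
    im=camera(n);np.save(f"pics/{n}0.npy",im);cv2.imwrite(f"pics/{n}0.png",im[:,:,::-1]);print(n,get_calibration(n))
E
```

```text
pics
{'time': 0.0, 'q': array([ 1.78184380e-03,  5.01246609e+00,  1.00339681e+01,  9.51023357e+01,
       -6.02283251e-04,  8.99985630e+01]), 'qd': array([-0.05741622, -0.01961137,  0.0487783 ,  0.0602868 , -0.0162246 ,
       -0.00393591]), 'joint_efforts': array([ 7.68234549e-04, -5.20392072e+01,  4.64802504e+01,  1.63646933e-02,
        2.23589603e-05, -6.77332673e-05]), 'ee_pos': array([5.49748505e-01, 1.41007810e-05, 2.30565640e-01]), 'tcp_rot': array([-1.79919166e+02,  6.00255380e-04,  9.00032196e+01]), 'wrist_force': array([-0.1295028 ,  0.93510509, -0.11032591]), 'torque': array([ 0.01137385, -0.01231121, -0.0118815 ]), 'opening': 0.08541531388073842}
scene {'fx': 405.87130077774805, 'fy': 405.87130077774805, 'cx': 262.54153930188386, 'cy': 189.52984878529887, 'eye': array([ 1.28126708, -0.21242386,  0.75358285]), 'attitude': array([-133.68587764,    0.87407823,   69.06676866])}
side {'fx': 363.92101039476034, 'fy': 363.92101039476034, 'cx': 252.4020622449724, 'cy': 191.4799251076114, 'eye': array([ 0.24308121, -0.62775202,  0.65981819]), 'attitude': array([-130.18746944,   -0.84128594,  -24.86110068])}
wrist {'fx': 297.3186396354542, 'fy': 297.3186396354542, 'cx': 250.97193603567257, 'cy': 189.2071989997611, 'mount': array([[ 1.26013479e-03, -9.55407849e-01, -2.95286732e-01,
         7.67712429e-02],
       [ 9.99999091e-01,  1.34573097e-03, -8.66557253e-05,
        -9.16465806e-04],
       [ 4.80168059e-04, -2.95286354e-01,  9.55408676e-01,
        -1.43356395e-01],
       [ 0.00000000e+00,  0.00000000e+00,  0.00000000e+00,
         1.00000000e+00]])}
```

View pics/scene0.png

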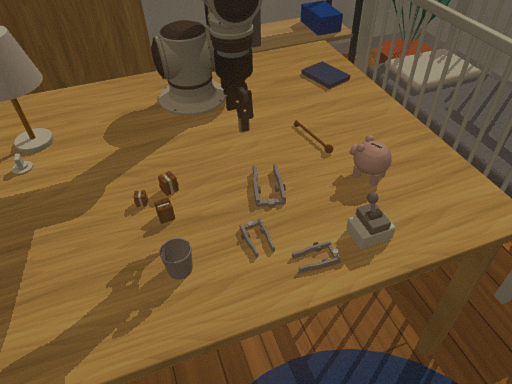

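View pics/side0.png

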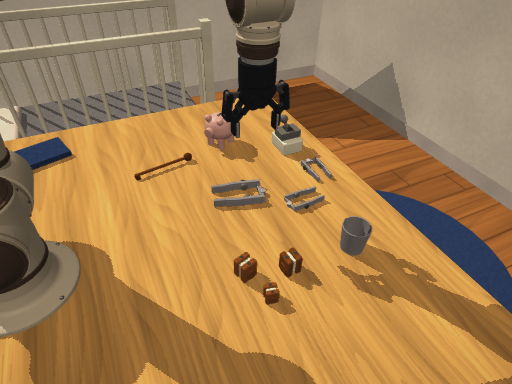

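View pics/wrist0.png

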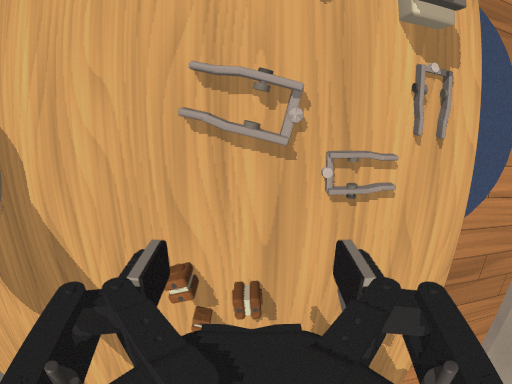

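```bash
cat > h.py <<'E'
import numpy as np,cv2
from scipy.spatial.transform import Rotation as R
from workcell import get_obs,camera,get_calibration
def rot(a): return R.from_euler('xyz',a,degrees=True).as_matrix()
def ray(n,uv,obs=None):
    c=get_calibration(n);u=(uv[0]-c['cx'])/c['fx'];v=(uv[1]-c['cy'])/c['fy']
    if n=='wrist':
        r=np.hypot(u,v);s=np.sin(r)/r if r>1e-9 else 1
        d=np.array([u*s,v*s,np.cos(r)]);M=c['mount'];Rt=rot(obs['tcp_rot'])
        return obs['ee_pos']+Rt@M[:3,3],Rt@M[:3,:3]@d
    d=np.array([u,v,1]);return c['eye'],rot(c['attitude'])@d
def pl(n,uv,z,obs=None):
    e,d=ray(n,uv,obs);return e+d*(z-e[2])/d[2]
def proj(n,P,obs=None):
    c=get_calibration(n);P=np.asarray(P,float)
    if n=='wrist':
        M=c['mount'];Rt=rot(obs['tcp_rot']);p=M[:3,:3].T@(Rt.T@(P-obs['ee_pos'])-M[:3,3])
        r=np.arctan2(np.hypot(p[0],p[1]),p[2]);k=r/np.hypot(p[0],p[1]);x,y=p[0]*k,p[1]*k
    else:
        p=rot(c['attitude']).T@(P-c['eye']);x,y=p[0]/p[2],p[1]/p[2]
    return np.array([c['fx']*x+c['cx'],c['fy']*y+c['cy']])
def crop(im,x0,y0,w,h,s,fn):
    cv2.imwrite(fn,cv2.resize(im[y0:y0+h,x0:x0+w,::-1],None,fx=s,fy=s,interpolation=cv2.INTER_CUBIC))
E
python3 - <<'E'
from h import *
w=np.load('pics/wrist0.npy');s=np.load('pics/side0.npy');c=np.load('pics/scene0.npy')
crop(w,170,50,150,110,5,'pics/a1.png')
crop(w,150,250,130,90,5,'pics/a2.png')
crop(s,220,240,90,70,8,'pics/a3.png')
crop(c,125,165,60,65,9,'pics/a4.png')
o={'ee_pos':np.array([.54975,0,.23057]),'tcp_rot':np.array([-179.919,0,90.003])}
print('hinge',pl('wrist',(296,115),.02,o),pl('scene',(270,203),.014))
print('rattle',pl('wrist',(202,320),.02,o),pl('scene',(140,199),.018),pl('side',(271,294),.018))
E
```

```text
hinge [0.60187362 0.05975024 0.02      ] [0.60745127 0.05360496 0.014     ]
rattle [ 0.47146026 -0.24893015  0.02      ] [ 0.4732846  -0.25369722  0.018     ] [ 0.46898379 -0.25340024  0.018     ]
```

View pics/a1.png

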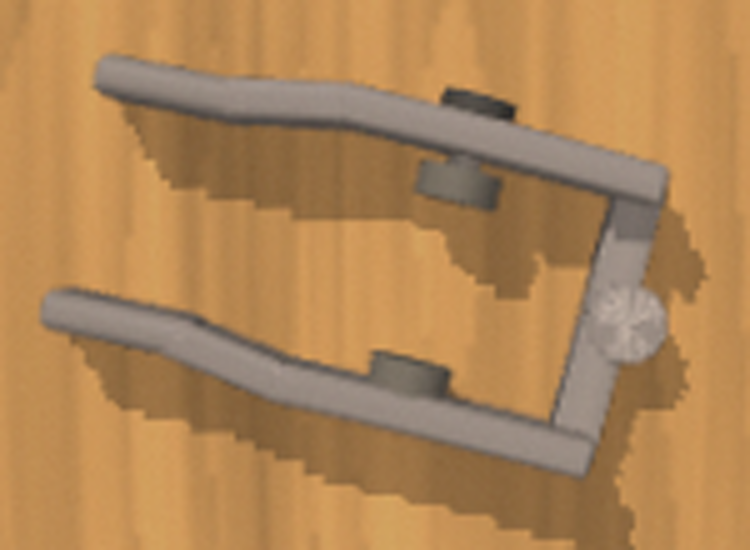

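View pics/a2.png

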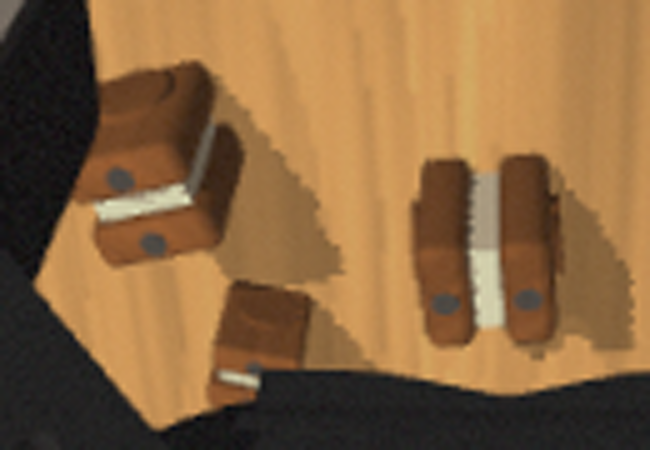

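View pics/a3.png

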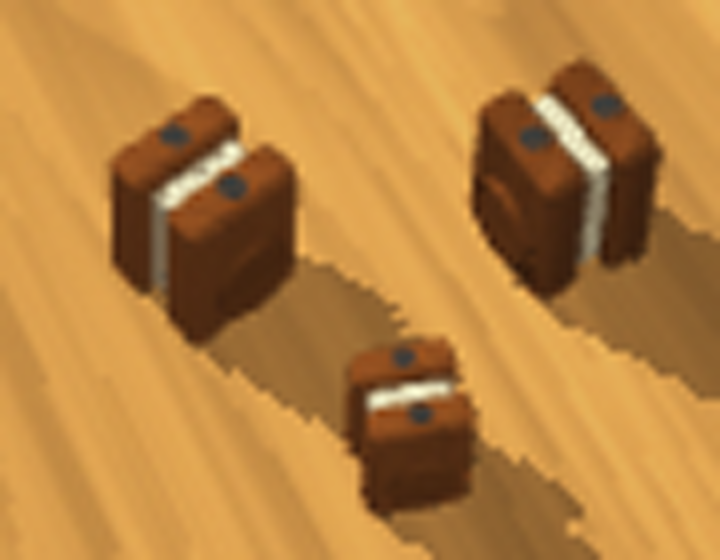

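View pics/a4.png

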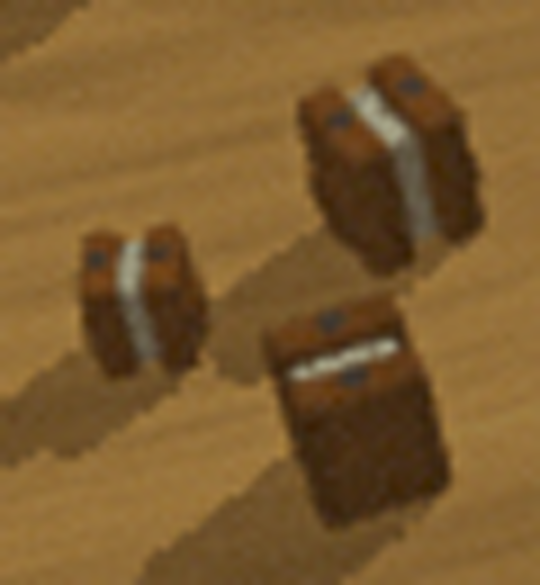

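```bash
python3 - <<'E'
from h import *
o={'ee_pos':np.array([.54975,0,.23057]),'tcp_rot':np.array([-179.919,0,90.003])}
def P(n,x,y,s,x0,y0,z): return pl(n,(x/s+x0-.5+.5/s,y/s+y0-.5+.5/s),z,o)
for nm,pts in dict(side=[(403,357),(420,413)],scene=[(96,259),(159,252)]).items():
    a=[P(nm,*p,*((8,220,240) if nm=='side' else (9,125,165)),.036) for p in pts]
    d=a[1]-a[0];print(nm,a,(a[0]+a[1])/2,np.linalg.norm(d),np.degrees(np.arctan2(d[1],d[0])))
# other rattles
for p in [(175,135),(232,186),(533,137),(606,105)]: print('other',P('side',*p,8,220,240,.05))
for p in [(340,120),(411,86),(331,321),(352,377)]: print('other',P('scene',*p,9,125,165,.05))
# press top corners z=.024
W=lambda x,y,z: P('wrist',x,y,5,170,50,z)
for k,p,z in [('hinge',(628,322),.024),('+end far',(665,165),.024),('+end far in',(660,200),.024),('+hand out',(103,55),.024),('+hand in',(97,90),.024),('-hand in',(52,290),.024),('-hand out',(45,320),.024),('-far out',(585,474),.024),('-far in',(597,437),.024),('+pad face l',(415,190),.02),('+pad r',(497,208),.02),('-pad l',(372,352),.024),('-pad r',(450,368),.024)]:
    print(k,W(*p,z).round(4))
print(proj('wrist',[.55,0,.04],o),pl('wrist',(256,192),.03,o))
E
```

```text
side [array([ 0.47129141, -0.24224339,  0.036     ]), array([ 0.46758764, -0.25892859,  0.036     ])] [ 0.46943953 -0.25058599  0.036     ] 0.017091339431768344 -102.51555005346361
scene [array([ 0.46773195, -0.26095561,  0.036     ]), array([ 0.47152999, -0.2438088 ,  0.036     ])] [ 0.46963097 -0.25238221  0.036     ] 0.01756241182207991 77.5105665420293
other [ 0.44258014 -0.16261224  0.05      ]
other [ 0.44940973 -0.18451404  0.05      ]
other [ 0.52990498 -0.20254197  0.05      ]
other [ 0.55339847 -0.20091658  0.05      ]
other [ 0.45131082 -0.18567913  0.05      ]
other [ 0.44425732 -0.16350644  0.05      ]
other [ 0.53233687 -0.20357876  0.05      ]
other [ 0.55566651 -0.20231564  0.05      ]
hinge [0.6003 0.0611 0.024 ]
+end far [0.6085 0.0987 0.024 ]
+end far in [0.6074 0.0903 0.024 ]
+hand out [0.4774 0.1255 0.024 ]
+hand in [0.4759 0.1171 0.024 ]
-hand in [0.4643 0.0696 0.024 ]
-hand out [0.4624 0.0625 0.024 ]
-far out [0.5909 0.0246 0.024 ]
-far in [0.5935 0.0335 0.024 ]
+pad face l [0.5502 0.0916 0.02  ]
+pad r [0.5695 0.0875 0.02  ]
-pad l [0.5402 0.0533 0.024 ]
-pad r [0.5585 0.0495 0.024 ]
[252.2742575  167.27367121] [ 0.55463103 -0.03306437  0.03      ]
```

Emit:
{"fn": "play_rows", "kwargs": {"commands": "0.6 -40 -41 0 -6; 0.6 -80 -82 0 -12.5; 0.6 -80 -123 0 -12.5; 0.6 -80 -164 0 -12.5; 0.6 -80 -205 -20 -12.5; 0.6 -80 -240 -40 -12.5; 0.6 -80 -251.5 -70 -12.5; 0.6 -80 -251.5 -80 -12.5; 0.6 -80 -251.5 -80 -12.5; 0.6 -80 -251.5 -80 -12.5", "force": 20}}

```text
time: 0.98
ee_pos: [0.4692, -0.2513, 0.1506]
tcp_rot: [-179.9, -0.0, 77.4]
wrist_force: [0.5, 0.2, 0.5]
opening: 0.0515
```

```bash
python3 - <<'E'
from h import *
o=get_obs();im=camera('wrist');np.save('pics/w1.npy',im);np.save('pics/o1.npy',o,allow_pickle=True)
print(o['ee_pos'],o['tcp_rot'],o['opening'],proj('wrist',[.4695,-.2515,.036],o))
crop(im,150,90,200,150,4,'pics/w1.png')
E
```

```text
[ 0.46924334 -0.25130787  0.15064597] [-1.79864847e+02 -4.97344899e-02  7.74369040e+01] 0.05151802279838173 [252.93577006 186.04580861]
```

View pics/w1.png

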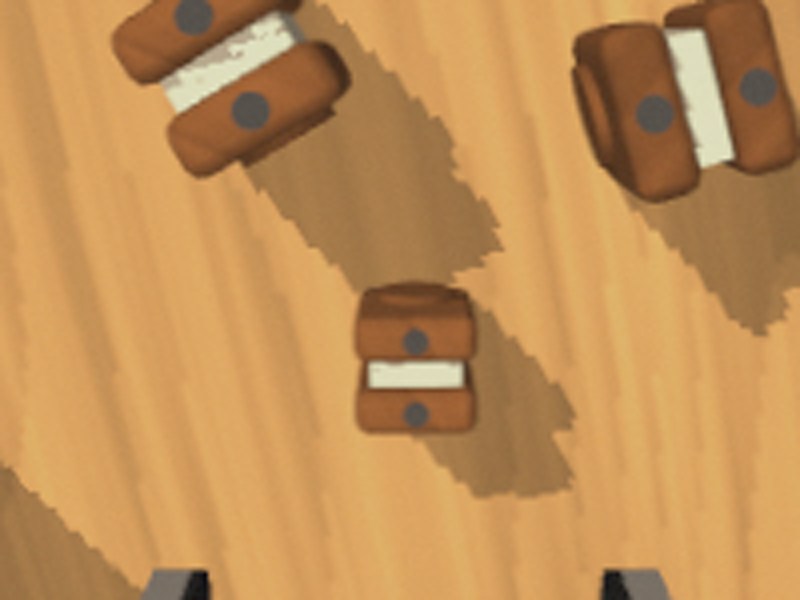

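```bash
python3 - <<'E'
from h import *
o=np.load('pics/o1.npy',allow_pickle=True).item()
f=lambda x,y:(x/4+150-.375,y/4+90-.375)
a=pl('wrist',f(415,341.5),.036,o);b=pl('wrist',f(415,413.5),.036,o);print(a,b,(a+b)/2,np.linalg.norm(a-b),np.degrees(np.arctan2(*(a-b)[1::-1])))
E
```

```text
[ 0.47209846 -0.24150243  0.036     ] [ 0.46847314 -0.25804704  0.036     ] [ 0.4702858  -0.24977474  0.036     ] 0.016937153553517843 77.6404408705061
```

Emit:
{"fn": "play_rows", "kwargs": {"commands": "0.6 0.5 0.5 -35 0; 0.6 0.5 0.5 -70 0; 0.6 0.5 0.5 -105 0; 0.6 0.5 0.5 -125 0; 0.6 0.5 0.5 -138 0; 0.6 0.5 0.5 -146 0; 0.6 0.5 0.5 -146 0; 0.5 0.5 0.5 -146 0; 0.42 0.5 0.5 -146 0; 0.38 0.5 0.5 -146 0"}}

```text
time: 1.87
ee_pos: [0.4715, -0.2513, 0.0069]
tcp_rot: [179.9, 0.0, 77.5]
wrist_force: [0.9, 0.7, 0.3]
opening: 0.0327
```

Emit:
{"fn": "play_rows", "kwargs": {"commands": "0.34 0 0 0 0; 0.32 0 0 0 0; 0.3 0 0 0 0; 0.28 0 0 0 0; 0.26 0 0 0 0; 0.24 0 0 0 0; 0.24 0 0 0 0", "force": 20}}

```text
time: 2.45
ee_pos: [0.4711, -0.2513, 0.0064]
tcp_rot: [179.9, 0.0, 77.5]
wrist_force: [-1.0, 1.8, 5.9]
opening: 0.0283
```

Emit:
{"fn": "play_rows", "kwargs": {"commands": "0.24 0 0 10 0; 0.24 0 0 40 0; 0.24 0 0 75 0; 0.24 10 0 110 0; 0.24 20 40 115 0; 0.24 30 80 115 0; 0.24 40 120 115 -0.5; 0.24 50 160 115 -1; 0.24 60 200 115 -1.5; 0.24 65 237 115 -1.5"}}

```text
time: 3.28
ee_pos: [0.5359, -0.0119, 0.121]
tcp_rot: [180.0, -0.0, 76.0]
wrist_force: [0.4, -0.4, -1.0]
opening: 0.0275
```

Emit:
{"fn": "play_rows", "kwargs": {"commands": "0.24 0 0 0 0; 0.24 0 0 0 0; 0.24 0 0 0 0"}}

```text
time: 3.53
ee_pos: [0.5354, -0.0141, 0.1206]
tcp_rot: [180.0, 0.0, 76.0]
wrist_force: [-0.1, -1.0, -0.6]
opening: 0.0282
```

```bash
python3 - <<'E'
from h import *
o=get_obs();im=camera('wrist');np.save('pics/w2.npy',im);np.save('pics/o2.npy',o,allow_pickle=True)
print(o['ee_pos'],o['tcp_rot'],o['opening'])
cv2.imwrite('pics/w2.png',im[:,:,::-1])
c=camera('scene');s=camera('side');np.save('pics/c2.npy',c);np.save('pics/s2.npy',s)
E
```

```text
[ 0.53539138 -0.01413016  0.12061191] [1.79999631e+02 1.82876986e-02 7.60369107e+01] 0.028198039572768327
```

View pics/w2.png

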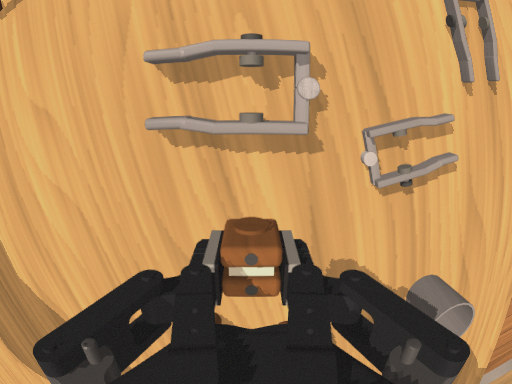

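```bash
python3 - <<'E'
from h import *
w=np.load('pics/w2.npy')
crop(w,135,25,195,125,4,'pics/b1.png')
crop(w,190,205,120,110,6,'pics/b2.png')
E
```

```text
(no output)
```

View pics/b1.png

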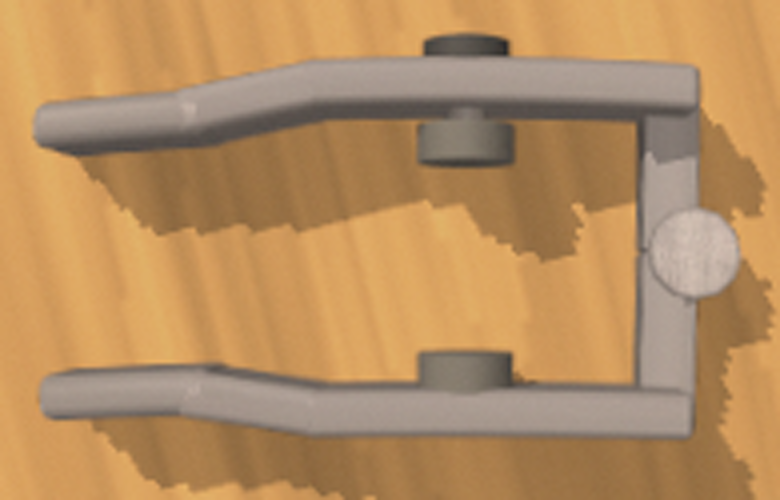

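View pics/b2.png

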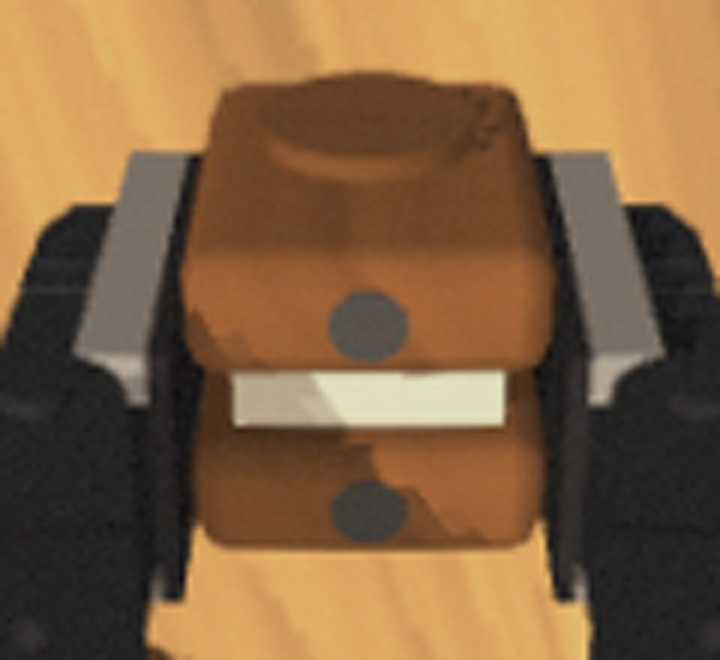

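```bash
python3 - <<'E'
from h import *
o=np.load('pics/o2.npy',allow_pickle=True).item()
f=lambda x,y,s,x0,y0:(x/s+x0-.5+.5/s,y/s+y0-.5+.5/s)
Rt=rot(o['tcp_rot'])
T=lambda P:Rt.T@(P-o['ee_pos'])
# rattle dots in tool
for zt in (.03,.032,.034,.036):
    zz=.1206+zt-.006-.0  # top z guess
    a=pl('wrist',f(368.5,327,6,190,205),zz,o);b=pl('wrist',f(369,510,6,190,205),zz,o)
    print(zt,T(a).round(4),T(b).round(4),np.linalg.norm(a-b).round(4),((a+b)/2).round(4))
G=lambda x,y,z:pl('wrist',f(x,y,4,135,25),z,o)
th=np.radians(-14);
pts=dict(hinge14=(695,252,.014),hinge24=(695,252,.024),po1=(320,60,.024),po2=(695,65,.024),mo1=(320,435,.024),mo2=(690,437,.024),mi1=(330,388,.024),pho=(45,103,.024),phi=(45,148,.024),mhi=(50,376,.024),mho=(45,414,.024),mx=(690,437,.024),padpL=(418,164,.014),padpR=(513,164,.014),padmL=(420,352,.014),padmR=(512,352,.014))
H=G(695,252,.014)
W={k:G(*v) for k,v in pts.items()}
d=(W['po2']-W['po1'])+(W['mo2']-W['mo1']);yaw=np.arctan2(d[1],d[0]);print('yaw',np.degrees(yaw), [np.degrees(np.arctan2(*(W[b]-W[a])[1::-1])) for a,b in(('po1','po2'),('mo1','mo2'))])
c,s=np.cos(yaw),np.sin(yaw);Q=np.array([[c,s],[-s,c]])
for k,v in W.items(): print(k,v.round(4),(Q@(v-W['hinge24'])[:2]*1e3).round(1))
E
```

```text
0.03 [ 0.0058 -0.0011 -0.024 ] [-0.0119 -0.001  -0.024 ] 0.0177 [ 0.5336 -0.0168  0.1446]
0.032 [ 0.007  -0.0011 -0.026 ] [-0.0104 -0.001  -0.026 ] 0.0174 [ 0.5339 -0.0155  0.1466]
0.034 [ 0.0082 -0.0011 -0.028 ] [-0.0089 -0.001  -0.028 ] 0.0171 [ 0.5343 -0.0142  0.1486]
0.036 [ 0.0093 -0.0011 -0.03  ] [-0.0075 -0.001  -0.03  ] 0.0168 [ 0.5346 -0.0129  0.1506]
yaw -13.988867354045299 [np.float64(-14.021485276766047), np.float64(-13.956532254155658)]
hinge14 [0.6018 0.0601 0.014 ] [1.9 0.5]
hinge24 [0.5999 0.0601 0.024 ] [0. 0.]
po1 [0.5366 0.1159 0.024 ] [-74.9  38.9]
po2 [0.6091 0.0978 0.024 ] [-0.2 38.8]
mo1 [0.5175 0.0415 0.024 ] [-75.4 -38. ]
mo2 [0.5906 0.0233 0.024 ] [ -0.1 -37.9]
mi1 [0.522  0.0502 0.024 ] [-73.2 -28.4]
pho [0.4795 0.1251 0.024 ] [-132.5   34. ]
phi [0.4772 0.1157 0.024 ] [-132.5   24.3]
mhi [0.4655 0.069  0.024 ] [-132.6  -23.9]
mho [0.462  0.0616 0.024 ] [-134.1  -31.8]
mx [0.5906 0.0233 0.024 ] [ -0.1 -37.9]
padpL [0.5501 0.091  0.014 ] [-55.8  18. ]
padpR [0.569  0.0863 0.014 ] [-36.3  18. ]
padmL [0.5408 0.0524 0.014 ] [-55.4 -21.7]
padmR [0.5594 0.0478 0.014 ] [-36.3 -21.7]
```

Emit:
{"fn": "play_rows", "kwargs": {"commands": "0.24 6 25 0 0; 0.24 14 55 0 0; 0.24 20 82 -10 0; 0.24 20 82 -30 0; 0.24 20 82 -50 0; 0.24 20 82 -70 0; 0.24 20 82 -80 0; 0.24 20 82 -80 0; 0.24 20 82 -80 0"}}

```text
time: 4.43
ee_pos: [0.5554, 0.0672, 0.0405]
tcp_rot: [-180.0, 0.0, 75.9]
wrist_force: [0.3, -0.4, -0.3]
opening: 0.0279
```

```bash
python3 - <<'E'
from h import *
o=get_obs();im=camera('wrist');np.save('pics/w3.npy',im);np.save('pics/o3.npy',o,allow_pickle=True)
print(o['ee_pos'],o['tcp_rot'],o['opening'])
crop(im,100,140,300,225,2.6,'pics/w3.png')
E
```

```text
[0.55542511 0.06720592 0.04054275] [-1.79972947e+02  1.15561760e-02  7.59291945e+01] 0.027861035143079346
```

View pics/w3.png

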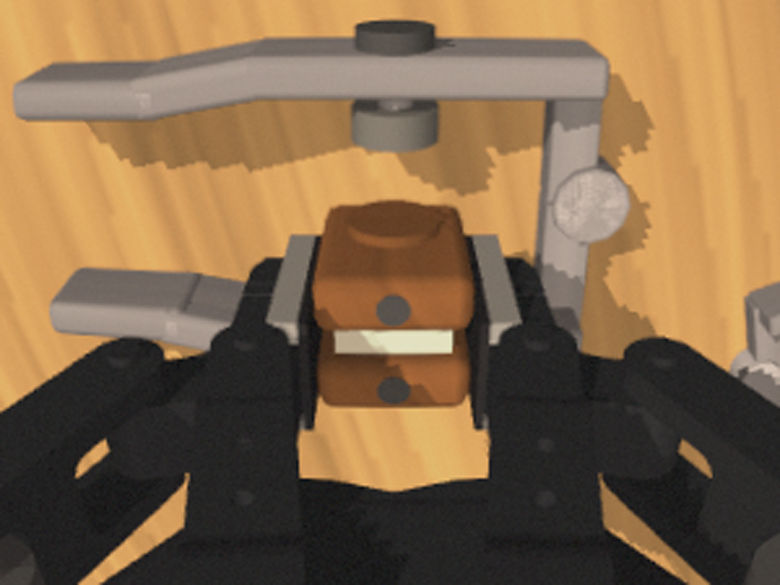

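```bash
python3 - <<'E'
from h import *
o=np.load('pics/o3.npy',allow_pickle=True).item()
f=lambda x,y,s=2.6,x0=100,y0=140:(x/s+x0-.5+.5/s,y/s+y0-.5+.5/s)
c,s=np.cos(np.radians(-14)),np.sin(np.radians(-14));Q=np.array([[c,s],[-s,c]])
def S(p,z): 
    v=pl('wrist',f(*p),z,o); print(p,z,v.round(4),(Q@(v[:2]-[.6018,.0601])*1e3).round(1))
for z in(.005,.01,.014): S((353,147),z);S((437,147),z)
for z in(.070,.072): S((393,310),z);S((393,388),z)
S((270,38),.024);S((585,38),.024);S((260,80),.024);S((600,80),.024)
E
```

```text
(353, 147) 0.005 [0.5487 0.0859 0.005 ] [-57.8  12.2]
(437, 147) 0.005 [0.5686 0.0809 0.005 ] [-37.2  12.2]
(353, 147) 0.01 [0.5494 0.0875 0.01  ] [-57.5  13.9]
(437, 147) 0.01 [0.5687 0.0826 0.01  ] [-37.5  13.9]
(353, 147) 0.014 [0.5499 0.0887 0.014 ] [-57.2  15.2]
(437, 147) 0.014 [0.5688 0.084  0.014 ] [-37.8  15.2]
(393, 310) 0.07 [0.5565 0.0763 0.07  ] [-47.9   4.8]
(393, 388) 0.07 [0.5525 0.0603 0.07  ] [-47.9 -11.8]
(393, 310) 0.072 [0.5568 0.0775 0.072 ] [-47.9   6. ]
(393, 388) 0.072 [0.5529 0.0617 0.072 ] [-47.9 -10.3]
(270, 38) 0.024 [0.5404 0.1196 0.024 ] [-74.   42.8]
(585, 38) 0.024 [0.6056 0.1036 0.024 ] [-6.9 43.1]
(260, 80) 0.024 [0.5357 0.1113 0.024 ] [-76.5  33.7]
(600, 80) 0.024 [0.6072 0.0937 0.024 ] [-2.9 33.9]
```

Emit:
{"fn": "play_rows", "kwargs": {"commands": "0.24 0.2 0.8 -8 0; 0.24 0.2 0.8 -16 0; 0.24 0.2 0.8 -23 0; 0.24 0.2 0.8 -29 0; 0.24 0.2 0.8 -33 0; 0.24 0.2 0.8 -34.5 0; 0.24 0.2 0.8 -34.5 0; 0.24 0.2 0.8 -34.5 0"}}

```text
time: 5.15
ee_pos: [0.5555, 0.0688, 0.0061]
tcp_rot: [-180.0, 0.0, 76.0]
wrist_force: [-3.7, 0.1, 4.6]
opening: 0.0275
```

```bash
python3 - <<'E'
from h import *
o=get_obs();im=camera('wrist')
print(o['ee_pos'],o['wrist_force'],o['opening'])
crop(im,100,120,300,225,2.6,'pics/w4.png')
c=camera('scene');s=camera('side')
crop(c,235,155,70,60,8,'pics/c4.png');crop(s,200,170,90,60,8,'pics/s4.png')
E
```

```text
[0.55550397 0.06884019 0.0061378 ] [-3.69228449  0.07264951  4.60709114] 0.02752921546022067
```

View pics/w4.png

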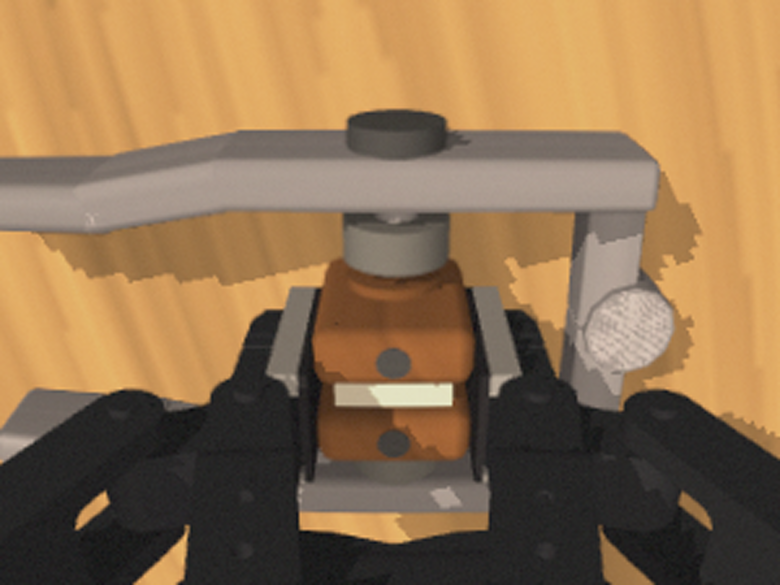

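View pics/s4.png

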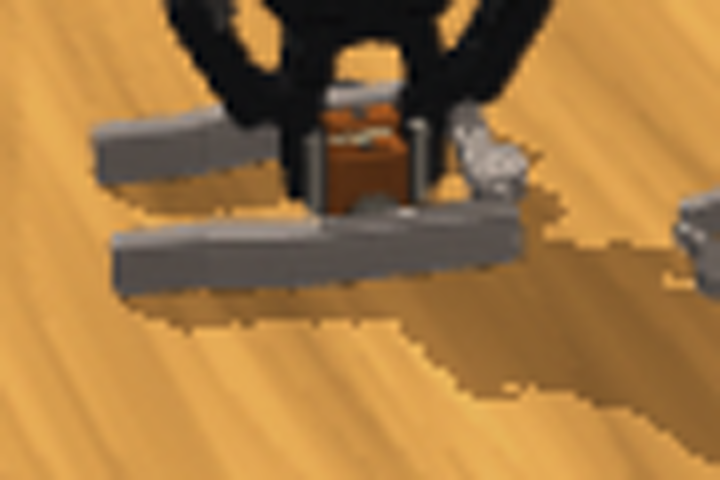

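View pics/c4.png

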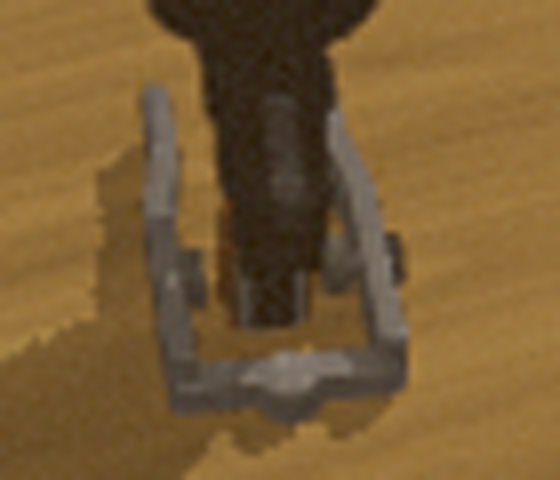

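Emit:
{"fn": "play_rows", "kwargs": {"commands": "0.32 0 0 0 0; 0.36 0 0 0 0; 0.4 0 0 0 0; 0.44 0 0 0 0; 0.46 0 0 0 0; 0.46 0 0 0 0; 0.46 0 0 0 0"}}

```text
time: 5.88
ee_pos: [0.5557, 0.0688, 0.0057]
tcp_rot: [-180.0, 0.0, 76.0]
wrist_force: [0.3, 0.4, -0.5]
opening: 0.0394
```

Emit:
{"fn": "play_rows", "kwargs": {"commands": "0.46 0 0 6 0; 0.46 0 0 14 0; 0.46 0 0 26 0; 0.46 0 0 42 0; 0.46 0 0 62 0; 0.46 0 0 90 0; 0.46 0 0 110 0; 0.5 0 0 115 0; 0.6 0 0 115 0"}}

```text
time: 6.63
ee_pos: [0.5569, 0.0689, 0.1237]
tcp_rot: [179.8, -0.1, 76.0]
wrist_force: [0.3, -0.3, -0.0]
opening: 0.0511
```

```bash
python3 - <<'E'
from h import *
o=get_obs();im=camera('wrist');np.save('pics/w5.npy',im);np.save('pics/o5.npy',o,allow_pickle=True)
print(o['ee_pos'],o['tcp_rot'],o['wrist_force'],o['opening'],o['q'])
crop(im,100,70,270,200,2.9,'pics/w5.png')
E
```

```text
[0.55685296 0.06892592 0.1236848 ] [ 1.79769126e+02 -8.73927906e-02  7.59981627e+01] [ 0.32068749 -0.30087208 -0.03149113] 0.05108064581336472 [ 7.05675678e+00  5.43778379e+00 -1.32324386e+00  8.29921156e+01
 -1.40253041e-03  1.11058767e+02]
```

View pics/w5.png

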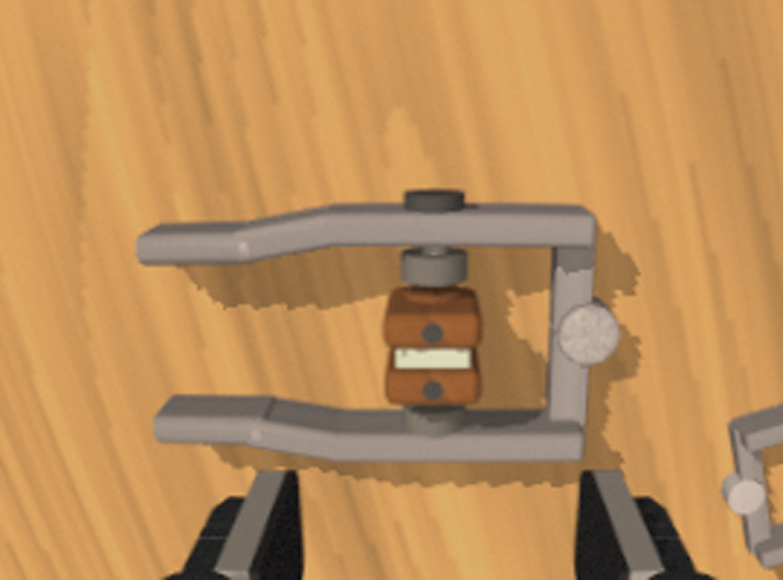

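```bash
python3 - <<'E'
from h import *
o=np.load('pics/o5.npy',allow_pickle=True).item()
f=lambda x,y,s=2.9,x0=100,y0=70:(x/s+x0-.5+.5/s,y/s+y0-.5+.5/s)
c,s=np.cos(np.radians(-14)),np.sin(np.radians(-14));Q=np.array([[c,s],[-s,c]])
def S(n,p,z): 
    v=pl('wrist',f(*p),z,o); print(n,z,v.round(4),(Q@(v[:2]-[.6018,.0601])*1e3).round(1))
S('hinge',(588,332),.014);S('hinge',(588,332),.024)
S('mo1',(345,459),.024);S('mo2',(583,459),.024);S('pi?',(140,260),.024);S('pi2',(242,260),.024);S('mo h',(157,440),.024);S('mo h2',(255,440),.024)
S('d1',(432,332),.036);S('d2',(432,390),.036)
for n,pp in dict(scene=[(296,124),(331,149)],side=[(138,177),(189,156)]).items():
    for p in pp: print(n,pl(n,p,.012).round(3))
E
```

```text
hinge 0.014 [0.6016 0.0611 0.014 ] [-0.5  0.9]
hinge 0.024 [0.6005 0.0643 0.024 ] [-2.3  3.8]
mo1 0.024 [0.5194 0.0422 0.024 ] [-75.6 -37.3]
mo2 0.024 [0.5913 0.0241 0.024 ] [ -1.5 -37.5]
pi? 0.024 [0.4764 0.1184 0.024 ] [-135.8   26.2]
pi2 0.024 [0.5071 0.1102 0.024 ] [-104.    25.7]
mo h 0.024 [0.462  0.0621 0.024 ] [-136.1  -31.9]
mo h2 0.024 [0.4936 0.0549 0.024 ] [-103.7  -31.2]
d1 0.036 [0.5565 0.0788 0.036 ] [-48.5   7.2]
d2 0.036 [0.5523 0.0621 0.036 ] [-48.5 -10. ]
scene [0.31  0.261 0.012]
scene [0.466 0.303 0.012]
side [0.301 0.256 0.012]
side [0.466 0.299 0.012]
```

Emit:
{"fn": "play_rows", "kwargs": {"commands": "0.8 -10 3 0 7; 1 -20 6 0 14; 1 -30 9 0 21; 1 -40 12 0 28; 1 -50 15 0 35; 1 -60 18 0 42; 1 -72 21 0 49; 1 -72 21 0 56; 1 -72 21 0 63; 1 -72 21 0 70"}}

```text
time: 7.52
ee_pos: [0.4828, 0.0898, 0.1194]
tcp_rot: [-179.9, -0.1, 146.4]
wrist_force: [-0.9, 0.9, 0.2]
opening: 0.0854
```

Emit:
{"fn": "play_rows", "kwargs": {"commands": "1 0 0 0 7; 1 0 0 0 14; 1 0 0 0 20; 1 0 0 -10 20; 1 0 0 -20 20; 1 0 0 -30 20; 1 0 0 -30 20; 1 0 0 -30 20"}}

```text
time: 8.18
ee_pos: [0.4829, 0.0897, 0.0894]
tcp_rot: [-179.9, -0.1, 165.9]
wrist_force: [-0.4, -0.4, -0.4]
opening: 0.0854
```

```bash
python3 - <<'E'
from h import *
o=get_obs();im=camera('wrist');np.save('pics/w6.npy',im);np.save('pics/o6.npy',o,allow_pickle=True)
print(o['ee_pos'],o['tcp_rot'],o['wrist_force'],o['opening'])
cv2.imwrite('pics/w6.png',im[:,:,::-1])
E
```

```text
[0.48289979 0.08966332 0.08944254] [-1.79945771e+02 -1.20565100e-01  1.65908696e+02] [-0.42626751 -0.3965124  -0.42794136] 0.0853622747942013
```

View pics/w6.png

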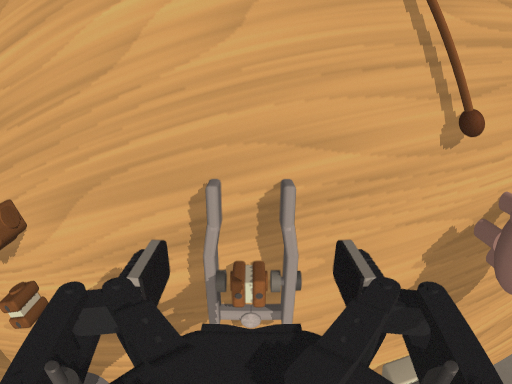

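Emit:
{"fn": "play_rows", "kwargs": {"commands": "1 0 0 -20 0; 1 0 0 -40 0; 1 0 0 -60 0; 1 0 0 -74 0; 1 0 0 -82 0; 1 0 0 -86 0; 1 0 0 -86 0; 1 0 0 -86 0"}}

```text
time: 8.9
ee_pos: [0.4842, 0.0899, 0.0056]
tcp_rot: [180.0, 0.1, 166.0]
wrist_force: [0.3, 0.2, -0.3]
opening: 0.0854
```

```bash
cat > look.py <<'E'
import sys
from h import *
o=get_obs();im=camera('wrist')
print(round(o['time'],2),o['ee_pos'].round(4),o['wrist_force'].round(1),round(o['opening'],5))
crop(im,150,130,210,200,3,f'pics/{sys.argv[1]}.png')
np.save(f'pics/{sys.argv[1]}.npy',im)
E
python3 look.py w7
```

```text
8.9 [0.4842 0.0899 0.0056] [ 0.3  0.2 -0.3] 0.08544
```

View pics/w7.png

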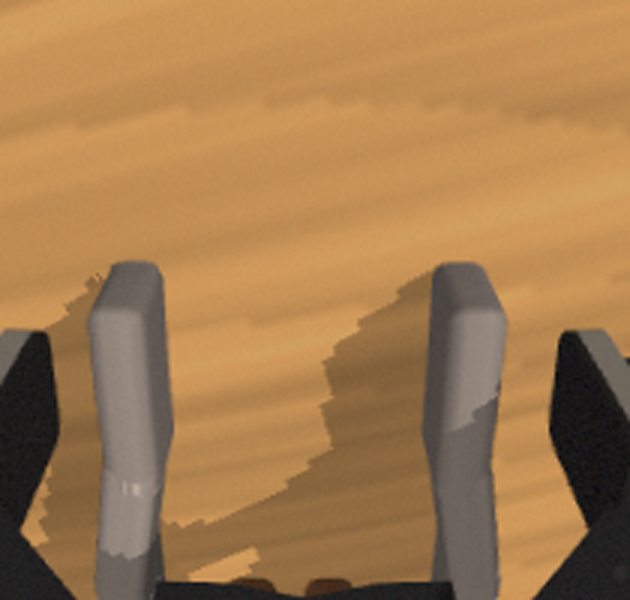

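Emit:
{"fn": "play_rows", "kwargs": {"commands": "0.95 0 0 0 0; 0.92 0 0 0 0; 0.89 0 0 0 0; 0.87 0 0 0 0; 0.85 0 0 0 0; 0.84 0 0 0 0; 0.83 0 0 0 0; 0.82 0 0 0 0; 0.81 0 0 0 0; 0.8 0 0 0 0", "force": 30}}

```text
time: 9.78
ee_pos: [0.4836, 0.0895, 0.0048]
tcp_rot: [-180.0, 0.0, 166.0]
wrist_force: [-0.5, -3.0, 1.8]
opening: 0.0681
```

Emit:
{"fn": "play_rows", "kwargs": {"commands": "0.79 0.1 0.4 0 0; 0.78 0.2 0.8 0 0; 0.77 0.3 1.2 0 0; 0.76 0.4 1.6 0 0; 0.75 0.5 2.1 0 0; 0.74 0.6 2.5 0 0; 0.73 0.7 2.9 0 0; 0.72 0.8 3.3 0 0; 0.71 0.9 3.7 0 0; 0.7 1.0 4.1 0 0"}}

```text
time: 10.62
ee_pos: [0.4847, 0.0939, 0.0049]
tcp_rot: [-180.0, 0.0, 166.0]
wrist_force: [-2.4, -4.7, 3.0]
opening: 0.0598
```

```bash
python3 look.py w8
```

```text
10.62 [0.4847 0.0939 0.0049] [-2.4 -4.7  3. ] 0.05976
```

View pics/w8.png

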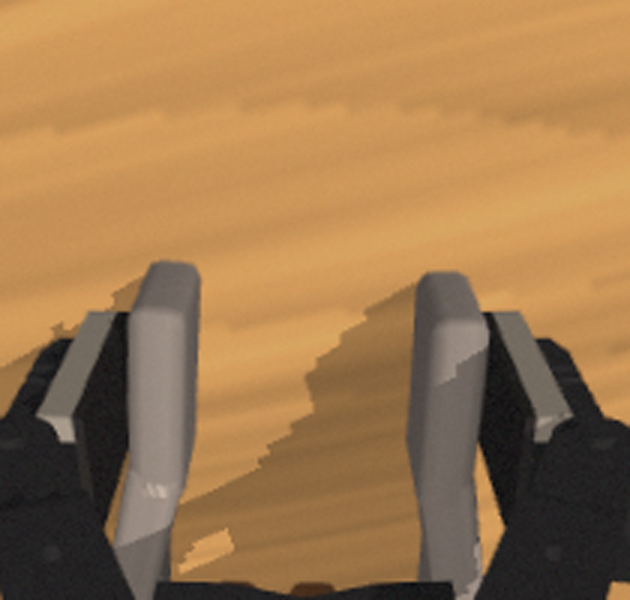

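Emit:
{"fn": "play_rows", "kwargs": {"commands": "0.69 0 0.2 0 0; 0.68 0.1 0.5 0 0; 0.67 0.2 0.8 0 0; 0.66 0.3 1.2 0 0; 0.65 0.4 1.6 0 0; 0.64 0.5 2.0 0 0; 0.63 0.6 2.3 0 0; 0.62 0.7 2.7 0 0; 0.61 0.7 3.0 0 0; 0.6 0.8 3.4 0 0"}}

```text
time: 11.5
ee_pos: [0.4855, 0.0972, 0.0049]
tcp_rot: [-180.0, 0.0, 166.0]
wrist_force: [-4.6, -6.0, 7.2]
opening: 0.0511
```

```bash
python3 look.py w9; python3 - <<'E'
from h import *
crop(camera('side'),200,165,90,65,8,'pics/s9.png')
E
```

```text
11.5 [0.4855 0.0972 0.0049] [-4.6 -6.   7.2] 0.05114
```

View pics/s9.png

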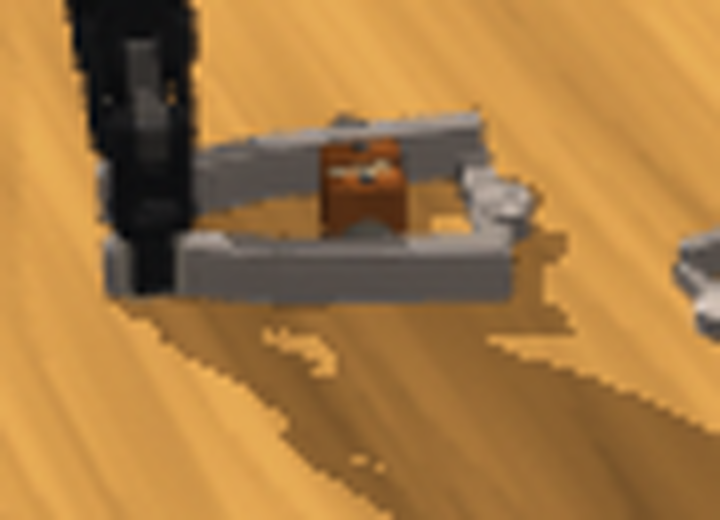

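View pics/w9.png

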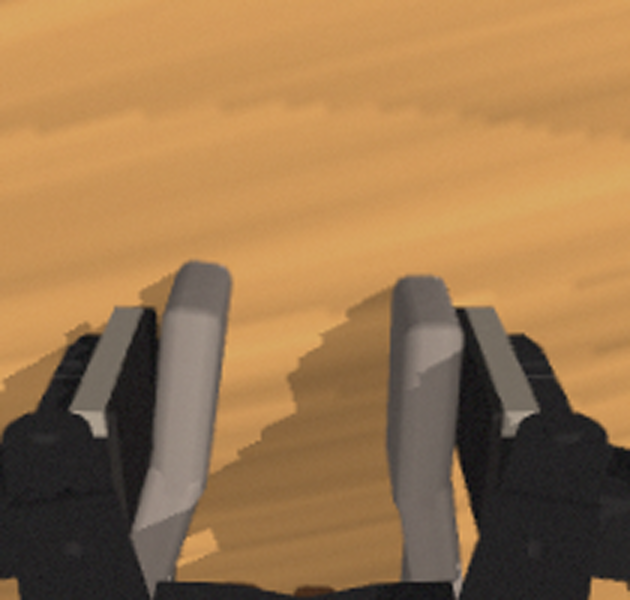

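Emit:
{"fn": "play_rows", "kwargs": {"commands": "0.595 0 0 0.3 0; 0.59 0 0 0.6 0; 0.585 0 0.2 0.9 0; 0.58 0 0.3 1.0 0; 0.575 0.1 0.4 1.0 0; 0.57 0.1 0.5 1.0 0; 0.57 0.1 0.5 1.0 0"}}

```text
time: 12.18
ee_pos: [0.4855, 0.0979, 0.0055]
tcp_rot: [180.0, -0.0, 166.0]
wrist_force: [-0.2, -0.6, -2.5]
opening: 0.0489
```

```bash
python3 look.py w10
```

```text
12.18 [0.4855 0.0979 0.0055] [-0.2 -0.6 -2.5] 0.04886
```

Emit:
{"fn": "play_rows", "kwargs": {"commands": "0.565 0 0.2 0 0; 0.56 0.1 0.3 0 0; 0.555 0.1 0.5 0 0; 0.55 0.1 0.6 0 0; 0.55 0.1 0.6 0 0; 0.55 0.1 0.6 0 0"}}

```text
time: 12.73
ee_pos: [0.4857, 0.0984, 0.0058]
tcp_rot: [180.0, -0.0, 166.0]
wrist_force: [-1.1, -1.4, -1.9]
opening: 0.0474
```

Emit:
{"fn": "play_rows", "kwargs": {"commands": "0.545 0 0.1 0 0; 0.54 0 0.2 0 0; 0.535 0 0.3 0 0; 0.53 0 0.4 0 0; 0.53 0 0.4 0 0"}}

```text
time: 13.15
ee_pos: [0.4857, 0.0989, 0.006]
tcp_rot: [180.0, 0.0, 166.0]
wrist_force: [-2.3, -0.8, 2.4]
opening: 0.0458
```

```bash
python3 look.py w11;  python3 - <<'E'
from h import *
crop(camera('side'),200,165,90,65,8,'pics/s11.png')
E
```

```text
13.15 [0.4857 0.0989 0.006 ] [-2.3 -0.8  2.4] 0.04582
```

View pics/s11.png

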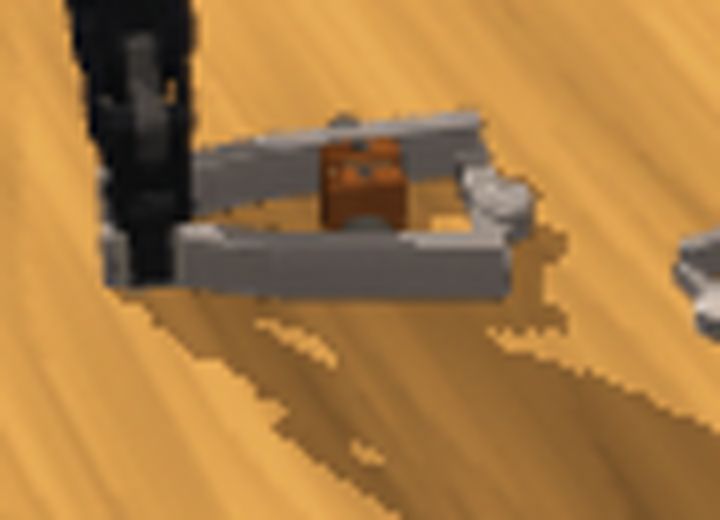

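View pics/w11.png

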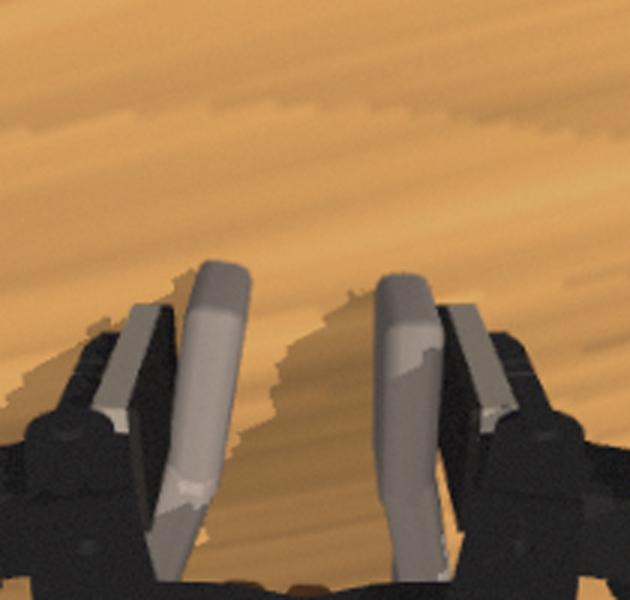

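```bash
python3 - <<'E'
from h import *
s=camera('side');c=camera('scene')
crop(s,232,176,26,24,25,'pics/s12.png');crop(c,235,155,70,65,9,'pics/c12.png')
print(get_obs()['opening'])
E
```

```text
0.04543939549876479
```

View pics/s12.png

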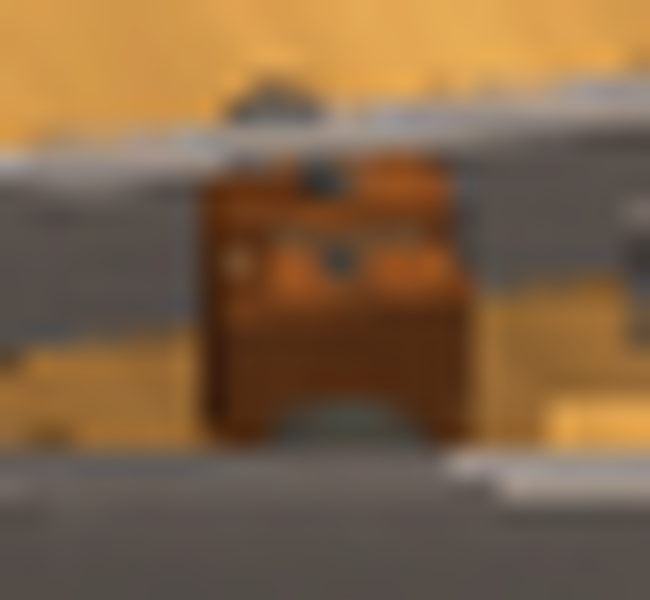

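View pics/c12.png

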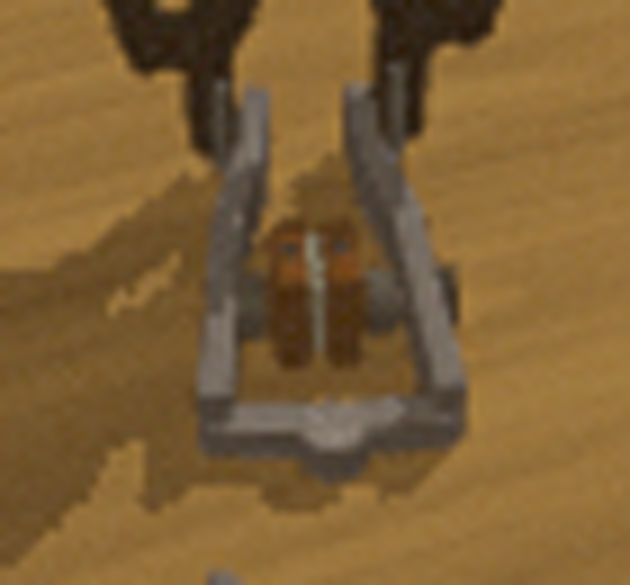

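```bash
python3 - <<'E'
from h import *
f=lambda x,y,s,x0,y0:(x/s+x0-.5+.5/s,y/s+y0-.5+.5/s)
a=pl('side',f(325,180,25,232,176),.036);b=pl('side',f(342,262,25,232,176),.036);print('side',a,b,np.linalg.norm(a-b))
a=pl('scene',f(290,247,9,235,155),.036);b=pl('scene',f(341,246,9,235,155),.036);print('scene',a,b,np.linalg.norm(a-b))
E
```

```text
side [0.55780588 0.08093137 0.036     ] [0.55375432 0.06725973 0.036     ] 0.014259341554669194
scene [0.55312138 0.06623013 0.036     ] [0.55823526 0.08011097 0.036     ] 0.01479289392531428
```

Emit:
{"fn": "play_rows", "kwargs": {"commands": "0.527 0 0.1 0 0; 0.524 0 0.2 0 0; 0.521 0 0.2 0 0; 0.518 0 0.3 0 0; 0.518 0 0.3 0 0; 0.518 0 0.3 0 0"}}

```text
time: 13.85
ee_pos: [0.486, 0.0992, 0.0062]
tcp_rot: [180.0, 0.0, 166.0]
wrist_force: [-2.4, -1.7, 5.3]
opening: 0.0446
```

```bash
cat > dots.py <<'E'
import sys
from h import *
o=get_obs();print(round(o['time'],2),'open',o['opening'],o['wrist_force'].round(1),o['ee_pos'].round(4))
s=camera('side');c=camera('scene')
a=cv2.resize(s[176:200,232:258,::-1],None,fx=20,fy=20,interpolation=cv2.INTER_CUBIC)
b=cv2.resize(c[172:200,258:284,::-1],None,fx=10,fy=17,interpolation=cv2.INTER_CUBIC)
b=cv2.resize(c[172:200,258:284,::-1],None,fx=10,fy=480/28,interpolation=cv2.INTER_CUBIC)
cv2.imwrite(f'pics/{sys.argv[1]}.png',np.hstack([a,cv2.resize(b,(260,480))]))
E
python3 dots.py d1
```

```text
13.85 open 0.04456910737427792 [-2.4 -1.7  5.3] [0.486  0.0992 0.0062]
```

View pics/d1.png

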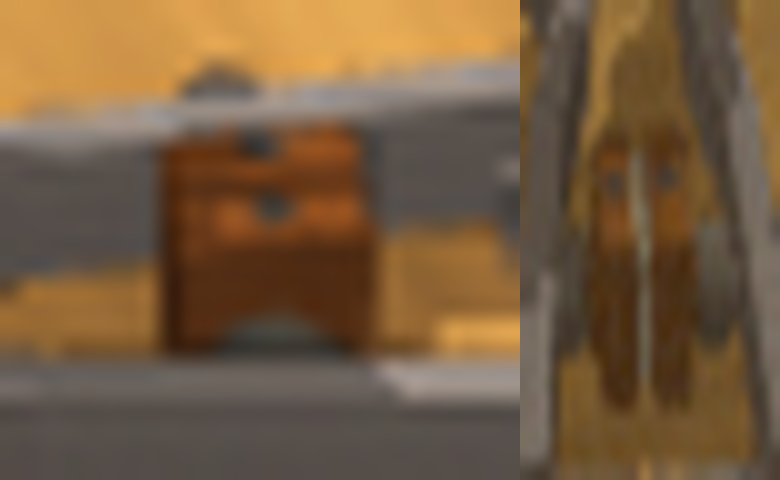

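Emit:
{"fn": "play_rows", "kwargs": {"commands": "0.515 0 0.1 0 0; 0.512 0 0.2 0 0; 0.509 0 0.2 0 0; 0.506 0 0.3 0 0; 0.506 0 0.3 0 0; 0.506 0 0.3 0 0"}}

```text
time: 14.45
ee_pos: [0.4861, 0.0995, 0.0062]
tcp_rot: [180.0, 0.0, 166.0]
wrist_force: [-2.1, -1.7, 5.8]
opening: 0.0433
```

```bash
python3 dots.py d2
```

```text
14.45 open 0.04331592529072942 [-2.1 -1.7  5.8] [0.4861 0.0995 0.0062]
```

View pics/d2.png

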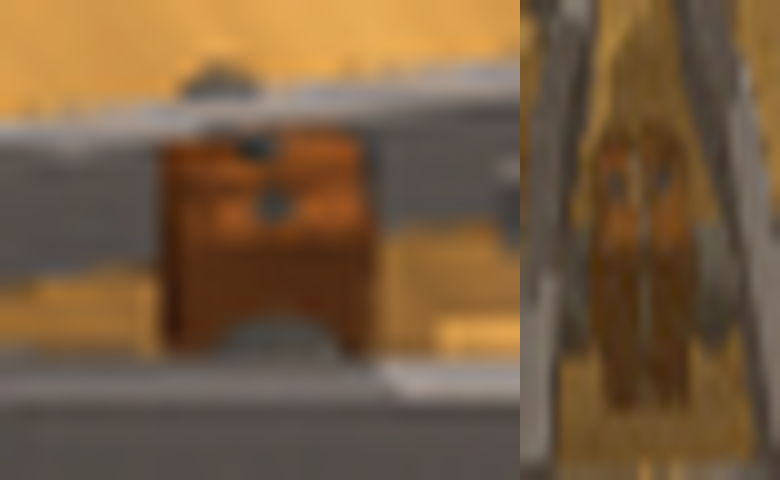

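```bash
cat > prof.py <<'E'
from h import *
o=get_obs();print('open',o['opening'],o['wrist_force'].round(1))
c=np.mean([camera('scene').astype(float) for _ in range(2)],0)
s=np.mean([camera('side').astype(float) for _ in range(2)],0)
print('scene B rows187-192', c[187:193,262:280,2].mean(0).round(0))
print('scene R rows181-184', c[181:185,262:280,0].mean(0).round(0))
print('side B col', s[181:195,242:246,2].mean(1).round(0))
print('side R col', s[181:195,245:247,0].mean(1).round(0))
E
python3 prof.py
```

```text
open 0.0434638219436926 [-2.6 -0.3  5.1]
scene B rows187-192 [50. 48. 45. 28. 22. 21. 23. 24. 40. 23. 24. 22. 23. 34. 49. 50. 50. 53.]
scene R rows181-184 [ 70.  89. 108.  93.  98.  98. 105. 117. 100.  94.  94. 105. 103. 116.
 112.  90.  75.  90.]
side B col [132.  78.  35.  28.  27.  38.  28.  20.  19.  19.  23.  45.  59.  88.]
side R col [156. 114. 101. 110.  84.  80. 110.  81.  80.  80.  83.  76.  81. 103.]
```

Emit:
{"fn": "play_rows", "kwargs": {"commands": "0.503 0 0.1 0 0; 0.5 0 0.2 0 0; 0.497 0 0.2 0 0; 0.497 0 0.2 0 0; 0.497 0 0.2 0 0"}}

```text
time: 15.17
ee_pos: [0.4862, 0.0997, 0.0063]
tcp_rot: [180.0, 0.1, 166.0]
wrist_force: [-3.0, -1.4, 6.7]
opening: 0.0427
```

```bash
python3 prof.py; python3 dots.py d3
```

```text
open 0.042705218799175625 [-3.  -1.4  6.7]
scene B rows187-192 [50. 49. 46. 30. 23. 23. 23. 24. 42. 26. 21. 22. 23. 32. 49. 49. 49. 53.]
scene R rows181-184 [ 71.  86. 105.  91.  99.  97. 103. 111.  95.  95.  94. 104. 100. 115.
 114.  90.  74.  92.]
side B col [133.  78.  34.  28.  28.  40.  26.  20.  19.  20.  23.  45.  59.  88.]
side R col [157. 115. 102. 110.  84.  77. 116.  80.  80.  80.  83.  76.  80. 103.]
15.37 open 0.04244410468992104 [-1.8 -1.6  6.8] [0.4862 0.0997 0.0064]
```

View pics/d3.png

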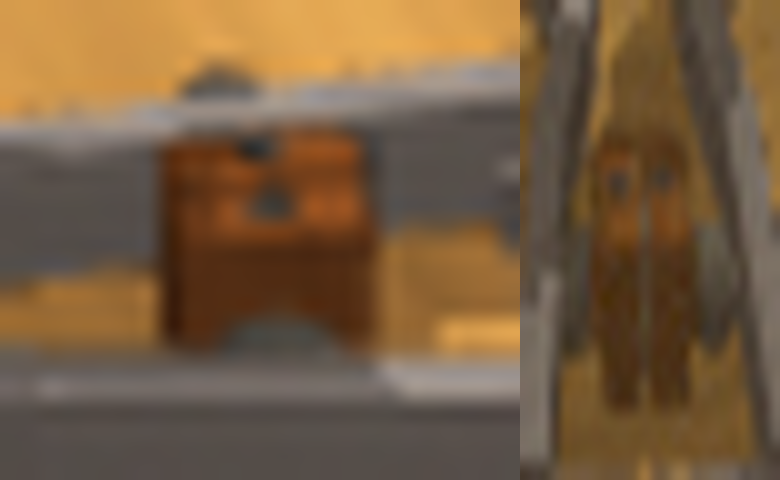

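Emit:
{"fn": "play_rows", "kwargs": {"commands": "0.52 0 0 0 0; 0.55 -0.2 -0.8 0 0; 0.58 -0.5 -2 0 0; 0.62 -0.8 -3.4 0 0; 0.66 -1.1 -4.8 0 0; 0.7 -1.4 -6.2 0 0; 0.75 -1.7 -7.5 0 0; 0.8 -2 -8.5 0 0; 0.85 -2 -9 0 0; 0.9 -2 -9 0 0"}}

```text
time: 16.3
ee_pos: [0.4838, 0.0904, 0.006]
tcp_rot: [180.0, 0.0, 166.0]
wrist_force: [0.3, 0.2, -0.2]
opening: 0.0769
```

Emit:
{"fn": "play_rows", "kwargs": {"commands": "0.95 0 0 0 0; 1 0 0 0 0; 1 0 0 0 0; 1 0 0 0 0; 1 0 0 0 0; 1 0 0 0 0; 1 0 0 0 0"}}

```text
time: 16.88
ee_pos: [0.4837, 0.0906, 0.0058]
tcp_rot: [-180.0, -0.0, 166.0]
wrist_force: [-0.5, 0.0, -0.1]
opening: 0.0853
```

```bash
python3 look.py w13; python3 prof.py; python3 dots.py d4
```

```text
16.88 [0.4837 0.0906 0.0058] [-0.5  0.  -0.1] 0.08532
open 0.08574559813208531 [ 0.1 -0.4  0.6]
scene B rows187-192 [51. 51. 48. 31. 23. 24. 20. 27. 41. 26. 22. 24. 22. 36. 45. 50. 50. 50.]
scene R rows181-184 [140. 144. 137. 101.  81.  77.  88.  97.  94.  90.  99. 109. 104. 115.
 116. 111.  88.  76.]
side B col [133.  75.  40.  24.  22.  27.  25.  20.  19.  19.  19.  18.  18.  23.]
side R col [154. 104. 100. 105.  68.  54.  98.  81.  80.  80.  82.  74.  73.  73.]
17.13 open 0.08525136213379454 [ 0.1  0.1 -0.3] [0.4837 0.0906 0.0058]
```

View pics/w13.png

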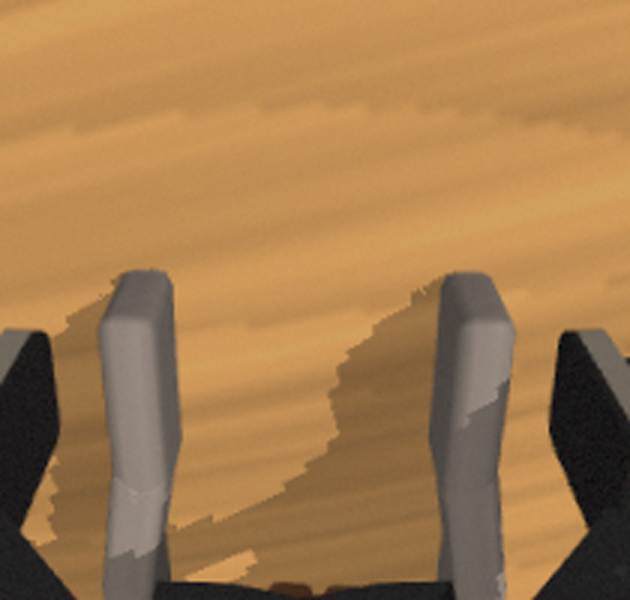

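View pics/d4.png

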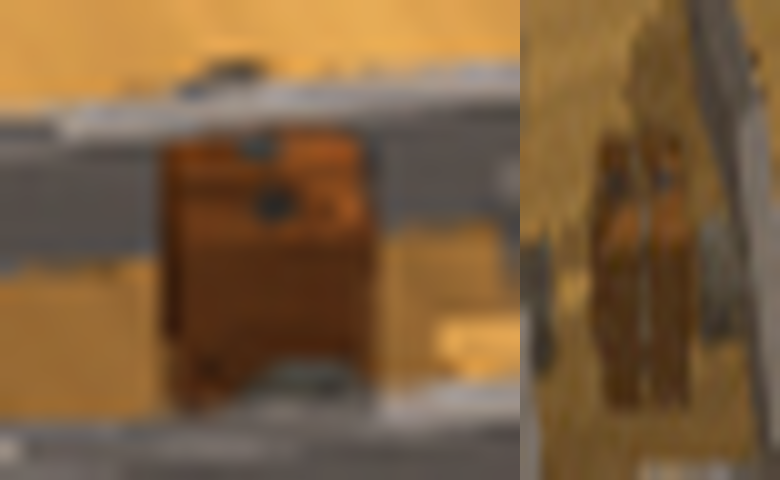

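Emit:
{"fn": "play_rows", "kwargs": {"commands": "1 0 0 6 0; 1 0 0 16 0; 1 0 0 36 0; 1 0 0 60 0; 1 0 0 90 0; 1 0 0 120 0; 1 0 0 150 0; 1 -10 0 160 0; 1 -10 0 160 0; 1 -10 0 160 0"}}

```text
time: 18.07
ee_pos: [0.4737, 0.0907, 0.1664]
tcp_rot: [180.0, 0.1, 166.0]
wrist_force: [-0.4, -0.6, -0.7]
opening: 0.0853
```

```bash
python3 - <<'E'
from h import *
o=get_obs();im=camera('wrist');print(o['ee_pos'],o['time'],o['wrist_force']);cv2.imwrite('pics/w14f.png',im[:,:,::-1]);crop(im,190,170,130,110,6,'pics/w14.png')
crop(camera('scene'),100,90,320,200,2.4,'pics/c14.png')
E
```

```text
[0.47374423 0.09067962 0.16635963] 18.0667 [-0.41800319 -0.6413094  -0.67413898]
```

View pics/w14.png

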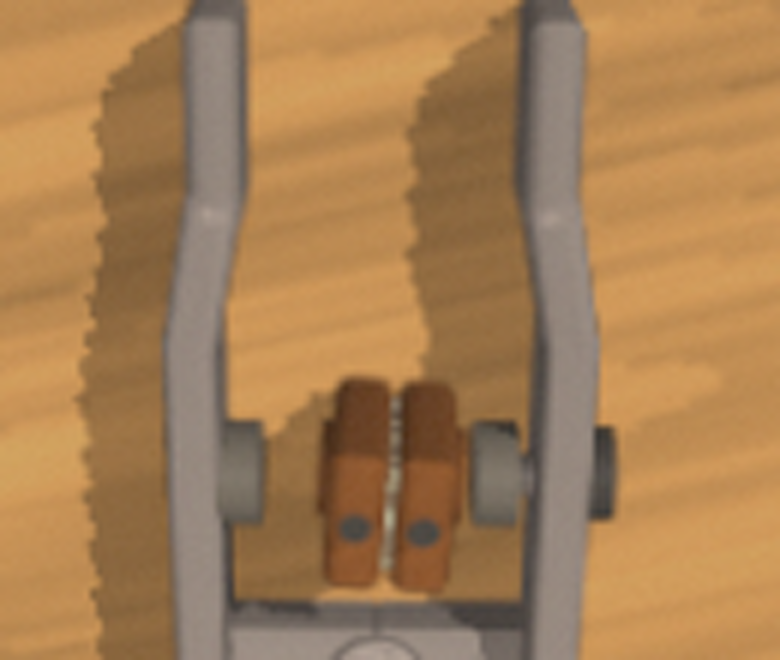

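View pics/c14.png

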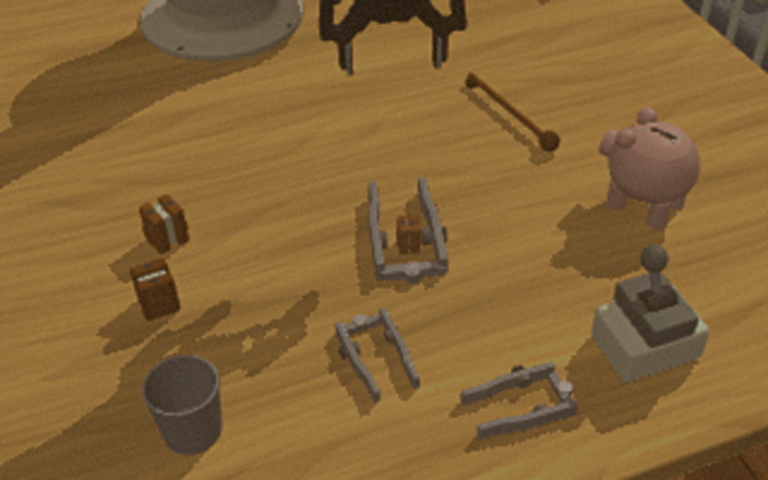

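```bash
python3 - <<'E'
from h import *
o=get_obs()
f=lambda x,y,s=6,x0=190,y0=170:(x/s+x0-.5+.5/s,y/s+y0-.5+.5/s)
a=pl('wrist',f(355,529),.036,o);b=pl('wrist',f(424,533),.036,o);print(a,b,np.linalg.norm(a-b))
a=pl('wrist',f(383,560),.036,o);b=pl('wrist',f(394,560),.036,o);print('gap',np.linalg.norm(a-b))
a=pl('wrist',f(264,470),.02,o);b=pl('wrist',f(472,470),.02,o);print('pads',np.linalg.norm(a-b))
E
```

```text
[0.55310574 0.0694786  0.036     ] [0.55684714 0.08102002 0.036     ] 0.012132697207822368
gap 0.0019447505639176466
pads 0.038004272748990195
```

```bash
python3 -c "
from workcell import job_done;print(job_done())"
```

```text
the job is handed in; nothing more can be done
None
```

The rattle is shut and standing upright between the sprung-open jaws. I gripped it by its flat sides at 20 N, set it between the pads, let go, and squeezed the handles in small steps. The job was handed in at about 18 s of the 58 s allowed.

**Shut:** The two dots on top of the rattle are now 12.1 mm apart. They were 17 mm apart when it was open, so it closed by 4.8 mm, which is the full travel.

**When I stopped:** I never felt the force peak directly, because the gripper gives no handle force. I judged the give from the camera images and the finger opening. The rattle gave between about 44.6 and 43.4 mm of opening. I followed about 1 to 2 mm further, to 42.4 mm, saw the gap stop changing, and let the handles open.

**Afterwards:** The robot is clear of everything and the wrist force reads near zero. In the last pictures, the piggy bank, cup, mallet and look-alikes appear untouched.

**Checks that disagreed:**
- **Gap width:** a rough pixel measurement gave 1.9 mm for the remaining gap, against the 1.2 mm expected when shut. The picture is blurred at that size, so I trusted the dot spacing.
- **Crack:** I saw none in the last pictures, but a fine one would not show at this resolution.
- **Squeezer position:** it shifted by roughly a millimetre or two while being squeezed.

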